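Close a membrane filter holder to its set torque with a click wrench

ROBOT

A 6-joint arm with a two-finger parallel gripper is mounted at the origin on the work surface. World frame = base frame: x ahead of the robot, y to its left, z up, the work surface at z = 0. Lengths are in m, angles in rad, forces in N, time in s.
With the tool pointing down it reaches from about 0.275 to 1 m from the base axis. Payload 8.4 kg.
Tool frame: the origin (TCP) lies on the centre line of the jaws, within the pads' length; the fingertips stand 17 mm ahead of it and the grasp point (between the pads) lies 2 mm behind it; z points along the fingers, y is the line along which they close (so a half turn about z gives the same grasp; the last joint's range is limited). The gripper opens to 85 mm and grips with 20 to 120 N. Pads are 22 mm wide; open, the fingers measure 114 mm over their backs; the gripper's body (76 mm by 85 mm) begins 54 mm behind the grasp point. The pads swing forward as they close: fully open they stand 13 mm farther back than shut.
Start: joints at [1.224, 0.353, 1.633, -0, 1.155, -0.002], TCP at [0.211, 0.588, 0.248] pointing down, gripper open.
Joint ranges: [-2.63, 2.63], [-0.92, 2.1], [0.06, 2.66], [-1.3, 4.44], [0, 2.69], [-3.02, 3.02]. Speed limits (rad/s): [2.22, 2.22, 2.79, 3.14, 3.14, 3.14].

INTERFACE

Orientations are given as a unit quaternion [x, y, z, w].
In Python, from rig import robot, optics, order gives the robot as it stands.
- The arm moves only by the tool drive_tool, never from a script. Its argument "rows" is a list of rows, each a list of 3 entries, a list of its own where there are three numbers: the turn, a rotation vector about the tool's x, y, z in rad, then the shift along the tool's x, y, z in cm, then the finger opening in cm, from 0 to 8.54. A call has 1 to 12 rows; each row is the pose to reach, as a shift and turn from the pose commanded when the call began, along the tool's axes at that moment; what a row does not reach only later rows make up. A row lasts 1/10 s, in which the tool goes at most 50 mm and 8.59 degrees, less where a joint would pass 70% of its speed; a pose out of reach is approached as far as the arm can. A call with a gripper value outside its range is refused whole. The fingers move at their own pace and stop on an object; the grip force is fixed at half the most. Time passes only in rows, so rows that repeat a pose let the fingers close. It gives the time, the measured TCP pose, the force, the opening and the grip force at its end, in the units of the state.
- robot.observe(): the state, without advancing time (a new reading comes with each control period).
- optics.capture(name): name is "scene" or "top"; returns a dict with "image" (400x640x3 uint8, red, green, blue), "vfov" (degrees; the focal length in pixels is half the picture's height over the tangent of half this angle, whatever the lens; pixels are square), "cx", "cy" (the principal point, pixels), "R" (3x3) and "t" (3): a world point X has camera coordinates R X + t. Camera axes: x right, y down, z forward; pixel columns grow to the right and rows downward; lengths in m; the calibration is good to about 2 mm. A picture is of the moment at which its call begins. There is no depth.
- order.close_job(): hands the job in; it is judged then, once.
Trained networks look in a picture, given as the dict that the camera call returned (one of the last four; its "shot" number tells which), for a name from the list of things; names that differ only in an ending like _2 or _b are one class to them, and where a whole thing is asked for, a point or a joint stands for the part that bears it (a point fixed in the world has none). Each returns a list of dicts, best first, with "score" (0 to 1); they miss things now and then, are a little off and sometimes report something else, mostly with a low value. They report only what shows in the picture. A call takes as long as a camera call. They do not tell look-alikes from the thing itself.
- optics.search_frame(picture, name): "position" ([x, y, z] in m, in the coordinates of the camera as it stood for that picture, good to about 4 mm: the middle of the surface that is visible of it).
- optics.cut_out(picture, name): "mask" (400x640 bool, what is visible of it).
- optics.landmark_of(picture, name): "position" ([x, y, z] in m, in the coordinates of the camera as it stood for that picture, good to about 4 mm: a listed point, or the origin of a listed thing).
The state is a dict: "time": time; "joint_positions": joint angles; "dq": joint speeds; "effort": joint torques, N m; "ee_pos": TCP position; "orientation": TCP orientation; "contact_force": force on the tool from outside, world axes, zero at the start; "ft_torque": the same for the moment, N m; "finger_gap": opening from 0.0 (shut) to 1.0 (fully open); "grasp_force": force on a finger pad.
Only numpy, scipy, OpenCV 4.12 (cv2) and the standard library are available. Lean on these libraries where they do the work, as an engineer would, in place of code of your own. Each camera call takes 0.05 s, during which the arm holds its last target. There are 200 camera calls.

TASK

Pick the click torque wrench up from the steel tray, set its ring squarely down over the hexagon of the filter holder's cap and tighten the cap clockwise (seen from above) until the wrench breaks over with its click, then stop at once: do not pull the handle on to its end stop. Lift the wrench off without loosening the cap, lay it gently back flat in the tray and let go, leaving the other things on the bench where they are.

Things in the scene. Friction and masses are not known exactly. Their poses are not given: they have to be found in the camera images.
- wrench: Click torque wrench (handle and round head housing); 304 mm overall, about 0.45 kg. Origin: middle of the black grip (bright hand mark), on the flat underside; x along the handle to the ring, z up; used and stored this side down. Grip: bar 24 wide (y), 26 high (z 0-26), x -65 to 45 mm; take it from above. Ring centre at x=170. Balances at about x=65.
- socket (a point): Centre of the wrench's ring at its underside. The round housing is 93 mm across and 14 mm high; in it turns a hexagonal insert whose through hole is 58 mm across flats. This point turns with the insert: x points away from the handle (while the wrench has not clicked), through the middle of one flat of the hole; z up.
- click (a joint): Break-over: rad the handle has swung clockwise (from above) ahead of the hexagonal insert, about the ring's centre. 0 = unclicked, 0.30 = end stop. Stays 0 until the clockwise torque is about 1.8 N m (up to 11 N at the grip), then gives way and the torque falls to about half until the end stop. Clicked above 0.06; above 0.26 overtightened. Springs back to 0 when the pull is taken off.
- filter_holder: Steel 47 mm membrane filter holder in a clamp block on an aluminium plate 130 x 110 x 10 mm, fixed to the bench. Origin: centre of the plate's underside, below the cap's upright axis. Lower body 68 mm across to z = 66 mm, the cap above it. A short outlet with a cock points to -x, no higher than 40 mm.
- cap_seat (a point): On the cap's axis, 70 mm over the bench, at the top of its round flange (72 mm across), where the ring's underside comes to rest. Turns with the cap: x through the middle of a hexagon flat, z up. Hexagon 55 mm across flats, straight to 10 mm above, bevelled to 17 mm; hose stem to 44 mm. Ring fits at multiples of 60 degrees, play 6 degrees each way; greased.
- cap (a joint): Cap angle in rad, growing as it is tightened (clockwise from above). 0 = seated: the resistance rises steeply and the wrench clicks. Starts 0.3 to 0.6 short of that (negative); until then it turns against 0.25 N m of friction, and stays where it is left.
- tray: Open steel tray 360 (x) x 160 (y) mm, rim 22 mm high, floor 2.5 mm over the bench, fixed. Origin: centre of its underside. Two white silicone ribs (16 mm wide, 130 long in y) at x = -90 and 110 mm, tops 13 mm over the bench, carry the wrench; at the start its origin is near x = -60, y = 0, its x axis along the tray's x.
- dishes: Loose stack of three clear Petri dishes, 90 mm across, 44 mm high, behind the tray. Leave alone.
- slide_box: Loose grey microscope slide box 85 x 100 x 28 mm. Leave alone.
- spanner: Loose small double open-ended spanner, 134 mm long, 7 mm thick, near the filter holder. Leave alone.
- membrane_tin: Loose round white tin of membranes, 61 mm across, 17 mm high, near the filter holder. Leave alone.
- small_holder: Loose small steel filter holder, 36 mm across, 38 mm high, near the large one. Leave alone.
- jar: Loose amber jar, 68 mm across, 85 mm high. Leave alone.
- media_bottle: Loose glass bottle with a blue cap, 70 mm across, 140 mm high. Leave alone.
There are look-alikes about, which are no part of the job. There is more than one size of the filter_holder; the job needs the middle-sized.

How it is judged:
By the outcome, as a careful person would: the job done as asked, in the order asked, and still so for the second after the job is handed in, with the robot touching nothing.
It also fails if it takes over 72 s, if anything falls off the work surface, if the arm or the gripper's body presses on something with over 40 N, if the wrist force passes 120 N, or if a joint passes its speed limit or range.

## Working session

There is one attempt and no reset: what is moved stays moved. The work goes in short steps, Python scripts to look and compute and a tool call to move; the robot and the scene stay as the last step left them, time stands still between calls to the robot, and variables do not carry over. Pictures are saved under pics/ and viewed, at most 10 in all, crops included, and the job is handed in when it is done.

Besides the shell and the picture viewer there is one more tool, called after ">>>" as a command line: name --argument value ..., lists and objects as JSON in quotes. drive_tool: Moves the arm, as the interface text tells. Its arguments: {"type":"object","properties":{"rows":{"type":"array"}},"required":["rows"]}

```bash
ls; mkdir -p pics; cat > h.py <<'E'
import numpy as np, cv2
from rig import robot, optics, order
def w(p,x): return np.array(p["R"]).T@(np.array(x)-np.array(p["t"]))
def f(p): return 200/np.tan(np.radians(p["vfov"])/2)
def pix(p,X):
    c=np.array(p["R"])@np.array(X)+np.array(p["t"]); return c[0]/c[2]*f(p)+p["cx"],c[1]/c[2]*f(p)+p["cy"]
def ray(p,u,v,z):
    R=np.array(p["R"]);o=-R.T@np.array(p["t"]);d=R.T@np.array([(u-p["cx"])/f(p),(v-p["cy"])/f(p),1]);return o+d*(z-o[2])/d[2]
def save(p,n): cv2.imwrite("pics/"+n,p["image"][:,:,::-1])
def st():
    s=robot.observe(); print({k:(np.round(v,4).tolist()) for k,v in s.items() if k not in("dq","effort")})
E
python3 - <<'E'
from h import *
st()
P=[optics.capture(n) for n in("scene","top")]
save(P[0],"s0.png");save(P[1],"t0.png")
for p in P:
    print(p["shot"],p["vfov"],p["cx"],p["cy"],np.round(-np.array(p["R"]).T@p["t"],3))
    for n in["wrench","socket","filter_holder","cap_seat","tray","dishes","small_holder","membrane_tin","jar","media_bottle","spanner","slide_box"]:
        for d in optics.landmark_of(p,n)[:4]:
            X=w(p,d["position"]);print(n,round(d["score"],2),np.round(X,3),np.round(pix(p,X)))
E
```

```text
pics
{'time': 0.0, 'joint_positions': [1.2236, 0.3536, 1.6342, -0.0, 1.1552, -0.0024], 'ee_pos': [0.2111, 0.5878, 0.2476], 'orientation': [0.1715, 0.9852, -0.0007, -0.0001], 'contact_force': [-0.3871, 0.7263, 0.8352], 'ft_torque': [0.0256, 0.0005, -0.0387], 'grasp_force': 0.0, 'finger_gap': 0.9994}
1 45.31809508246755 324.4798316895899 200.7145968612601 [1.231 0.238 1.038]
wrench 0.78 [ 0.506 -0.259  0.012] [234. 174.]
wrench 0.57 [0.722 0.232 0.002] [389. 294.]
socket 0.63 [ 0.491 -0.087  0.014] [294. 184.]
filter_holder 0.85 [ 0.599  0.232 -0.002] [400. 252.]
filter_holder 0.83 [0.299 0.2   0.   ] [412. 161.]
filter_holder 0.74 [ 0.519  0.476 -0.001] [503. 251.]
cap_seat 0.92 [0.597 0.236 0.072] [406. 236.]
cap_seat 0.79 [0.522 0.472 0.053] [508. 240.]
cap_seat 0.74 [0.302 0.204 0.089] [418. 141.]
tray 0.97 [ 0.501 -0.205 -0.001] [253. 180.]
tray 0.59 [ 0.597  0.234 -0.001] [401. 251.]
dishes 0.57 [ 0.663 -0.171  0.003] [240. 229.]
small_holder 0.54 [ 0.637 -0.436 -0.004] [155. 197.]
small_holder 0.49 [0.722 0.237 0.003] [391. 295.]
membrane_tin 0.76 [ 0.678  0.153 -0.004] [361. 27
[... 571 characters left out ...]
0.96 [0.302 0.196 0.   ] [261. 277.]
filter_holder 0.82 [0.517 0.466 0.   ] [180. 210.]
filter_holder 0.79 [0.595 0.23  0.002] [252. 187.]
cap_seat 0.68 [ 0.638 -0.44   0.002] [455. 177.]
cap_seat 0.64 [0.304 0.197 0.09 ] [258. 279.]
cap_seat 0.63 [0.594 0.23  0.068] [250. 186.]
cap_seat 0.59 [0.519 0.472 0.052] [174. 209.]
tray 0.79 [ 0.503 -0.209 -0.002] [385. 217.]
tray 0.47 [ 0.651 -0.179 -0.005] [376. 172.]
dishes 0.7 [ 0.65  -0.177 -0.005] [376. 172.]
small_holder 0.4 [0.719 0.228 0.001] [254. 150.]
jar 0.9 [0.658 0.417 0.003] [196. 167.]
media_bottle 0.93 [ 0.639 -0.442  0.001] [456. 176.]
spanner 0.67 [ 0.488  0.283 -0.003] [236. 219.]
slide_box 0.7 [ 0.801 -0.005 -0.   ] [324. 126.]
```

```bash
python3 - <<'E'
import cv2,numpy as np
s=cv2.imread("pics/s0.png");t=cv2.imread("pics/t0.png")
a=cv2.resize(s[110:330,120:560],(800,400)); b=cv2.resize(t[90:310,150:500],(800,503))
cv2.imwrite("pics/sA.png",a);cv2.imwrite("pics/tA.png",b)
E
```

```text
(no output)
```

View pics/sA.png

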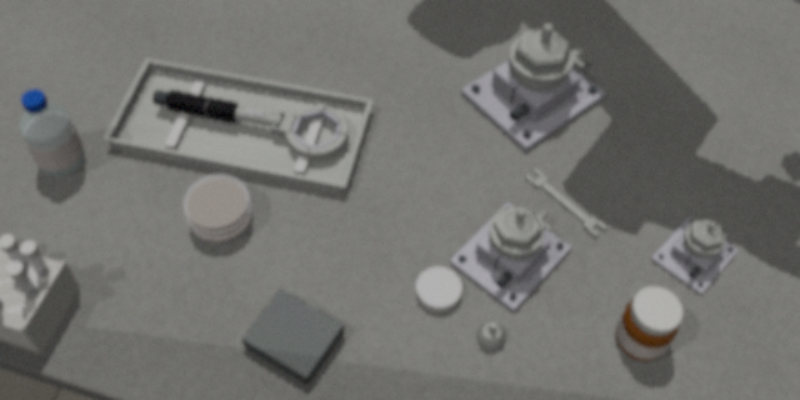

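View pics/tA.png

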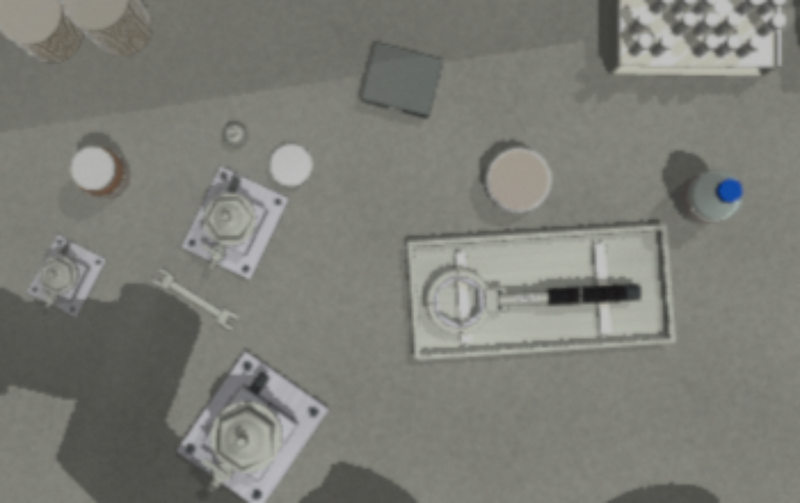

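Candidates for the filter holder, top view pixels: large (258,279), seat z 0.09; middle (250,186), seat z 0.07; small (174,209), seat z 0.05. The description (seat 70 mm up, middle size) picks (250,186). There is only one wrench, with its grip at (403,218) and ring at (351,221). Next I'll take a close crop and fit the hexagon's angle.

```bash
python3 - <<'E'
from h import *
out=[]
C=np.array([.596,.232])
for n in("scene","top"):
    ps=[optics.capture(n) for _ in range(8)]
    p=ps[-1]; im=np.mean([q["image"].astype(float) for q in ps],0)
    print(n,"noise",np.std([q["image"].astype(float) for q in ps],0).mean())
    np.save(n+"_avg.npy",im)
    # rectify to horizontal plane z=0.080 (0.1mm?) 0.25mm/px, +-50mm ; columns = world x, rows = -world y
    z=.080;g=np.linspace(-.05,.05,400)
    M=np.array([pix(p,[C[0]+a,C[1]+b,z]) for b in g[::-1] for a in g]).reshape(400,400,2).astype(np.float32)
    r=cv2.remap(im.astype(np.float32),M[...,0],M[...,1],cv2.INTER_CUBIC)
    r=(r-r.min())/(r.max()-r.min())*255; out.append(np.clip(r,0,255))
cv2.imwrite("pics/hex.png",np.hstack(out)[:,:,::-1])
p=ps[-1]
for _ in range(1):
  for n in["wrench","socket","cap_seat","tray"]:
   for q in ps[-3:]:
    for d in optics.landmark_of(q,n)[:3]:
        print(n,round(d["score"],2),np.round(w(q,d["position"]),4))
E
```

```text
scene noise 1.555877356161269
top noise 0.8743556084079297
wrench 0.94 [ 0.4976 -0.2623  0.0138]
wrench 0.29 [ 0.6516 -0.1773 -0.0039]
wrench 0.79 [ 0.4958 -0.2595  0.0133]
wrench 0.9 [ 0.4972 -0.2618  0.0138]
socket 0.62 [ 0.4861 -0.0937  0.0142]
socket 0.51 [ 0.4844 -0.0958  0.0122]
socket 0.68 [0.6595 0.4152 0.0014]
socket 0.41 [ 0.4855 -0.0942  0.015 ]
cap_seat 0.84 [0.3032 0.1957 0.0911]
cap_seat 0.74 [0.5916 0.2301 0.0675]
cap_seat 0.61 [0.5161 0.4709 0.0529]
cap_seat 0.91 [0.3042 0.1997 0.0898]
cap_seat 0.83 [0.5906 0.2345 0.0657]
cap_seat 0.65 [0.5164 0.4692 0.0525]
cap_seat 0.78 [0.5171 0.4694 0.0516]
cap_seat 0.76 [0.3047 0.1999 0.0917]
cap_seat 0.74 [0.589  0.227  0.0644]
tray 0.71 [ 0.4971 -0.2093 -0.0009]
tray 0.56 [ 0.4991 -0.2077 -0.0005]
tray 0.56 [ 0.5028 -0.2068 -0.0009][ WARN:0@13.599] global loadsave.cpp:1063 imwrite_ Unsupported depth image for selected encoder is fallbacked to CV_8U.
```

View pics/hex.png

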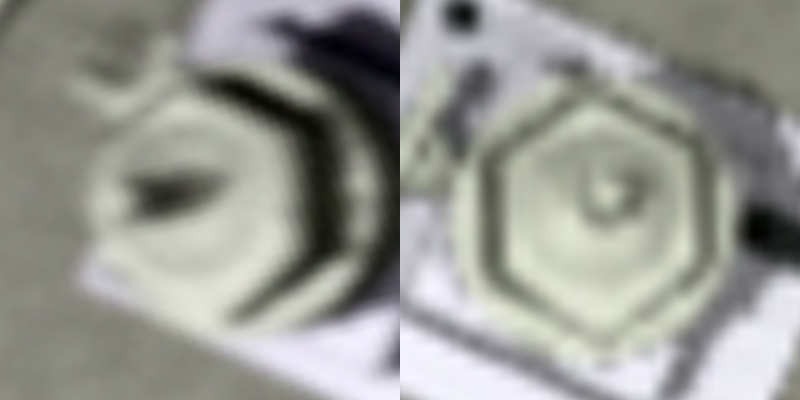

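The crop shows the middle holder's cap. In the top view (right half) the hexagon's vertices are near (592,88) and (603,345) and its flats near columns 495 and 705, so the flats face about 0–3° + 60k. I'll refine this numerically and rectify the wrench.

```bash
cat > fit.py <<'E'
from h import *
from scipy.optimize import differential_evolution as DE
import warnings
P={n:optics.capture(n) for n in("scene","top")}
def rect(n,xs,ys,z,im):
    X=np.array([pix(P[n],[x,y,z]) for y in ys for x in xs]).reshape(len(ys),len(xs),2).astype(np.float32)
    return cv2.remap(im.astype(np.float32),X[...,0],X[...,1],cv2.INTER_CUBIC)
t=np.load("top_avg.npy").mean(2)
g=np.arange(-.05,.05,.00025);r=cv2.GaussianBlur(rect("top",.596+g,.230+g,.080,t),(0,0),2)
from scipy.ndimage import map_coordinates as mc
s=np.linspace(-.45,.45,40)
def cost(q):
    cx,cy,a,af=q;v=[]
    for k in range(6):
        A=a+k*np.pi/3;L=af/np.sqrt(3)
        x=cx+af/2*np.cos(A)-s*L*np.sin(A);y=cy+af/2*np.sin(A)+s*L*np.cos(A)
        v.append(mc(r,[(y+.05)/.00025,(x+.05)/.00025],order=1))
    return np.mean(v)
for z in(1,):
    o=DE(cost,[(-.008,.008)]*2+[(-.52,.52),(.048,.060)],seed=1);print("hex c",.596+o.x[0],.230+o.x[1],"deg",np.degrees(o.x[2]),"AF",o.x[3],o.fun)
    for d in range(-12,13,3): print(d,round(cost([o.x[0],o.x[1],o.x[2]+np.radians(d),o.x[3]]),2),end=" ")
ys=np.arange(-.36,-.03,.0005);xs=np.arange(.42,.57,.0005);out=[]
for n in("top","scene"):
    R=rect(n,xs,ys,.030,np.load(n+"_avg.npy"));out.append(R.transpose(1,0,2))
    m=[d for d in optics.cut_out(P[n],"wrench")]
    print(n,[ (round(d["score"],2),int(np.array(d["mask"]).sum())) for d in m[:3]])
cv2.imwrite("pics/wr.png",np.clip(np.vstack(out)[:,:,::-1],0,255).astype(np.uint8))
E
python3 fit.py
```

```text
hex c 0.5957202710901736 0.22862114980048187 deg 2.357075266270897 AF 0.05365979619540821 122.96032
-12 126.76 -9 125.45 -6 124.27 -3 123.38 0 122.96 3 123.11 6 123.83 9 124.98 12 126.34 top [(0.94, 912)]
scene [(0.96, 1362), (0.16, 231)]
```

View pics/wr.png

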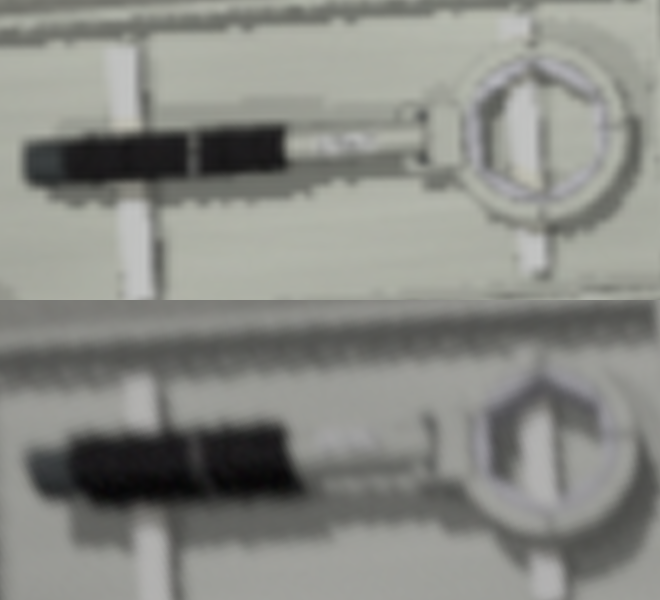

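The top row shows the mark at (194,152) and the ring centre at (541,132). That puts the origin at about (0.498,-0.261), the ring at about (0.487,-0.089), and the heading at about 93.3°. The cap is at (0.596,0.229) with its flats at 2.4° + 60k. I'll go above the grip.

```bash
cat >> h.py <<'E'
from scipy.spatial.transform import Rotation as Ro
def to(X,h):
    "h: heading of tool x, deg; tool straight down"
    s=robot.observe();R=Ro.from_quat(s["orientation"]);c,n=np.cos(np.radians(h)),np.sin(np.radians(h))
    T=Ro.from_matrix(np.array([[c,n,0],[n,-c,0],[0,0,-1]]))
    print("turn",np.round((R.inv()*T).as_rotvec(),4),"shift cm",np.round(R.inv().apply(np.array(X)-s["ee_pos"])*100,2),"at",np.round(s["ee_pos"],4),"F",np.round(s["contact_force"],1),"gap",round(s["finger_gap"],3),"g",s["grasp_force"],"t",s["time"])
E
python3 -c "
from h import *
to([.499,-.236,.20],93.3)"
```

```text
turn [ 0.     -0.      1.1684] shift cm [-54.94 -67.85   4.83] at [0.2112 0.5882 0.2483] F [-0.6  0.8 -0.5] gap 1.0 g 0.0 t 2.9
```

>>> drive_tool --rows '[[[0, 0, 1.168], [-54.9, -67.9, 0], 8.5], [[0, 0, 1.168], [-54.9, -67.9, 0], 8.5], [[0, 0, 1.168], [-54.9, -67.9, 0], 8.5], [[0, 0, 1.168], [-54.9, -67.9, 0], 8.5], [[0, 0, 1.168], [-54.9, -67.9, 0], 8.5], [[0, 0, 1.168], [-54.9, -67.9, 0], 8.5], [[0, 0, 1.168], [-54.9, -67.9, 0], 8.5], [[0, 0, 1.168], [-54.9, -67.9, 0], 8.5], [[0, 0, 1.168], [-54.9, -67.9, 0], 8.5], [[0, 0, 1.168], [-54.9, -67.9, 0], 8.5], [[0, 0, 1.168], [-54.9, -67.9, 0], 8.5], [[0, 0, 1.168], [-54.9, -67.9, 0], 8.5]]'

```text
time: 4.1
ee_pos: [0.409, 0.0195, 0.2488]
orientation: [0.686, 0.727, 0.001, 0.0]
contact_force: [1.4, 0.5, 0.4]
finger_gap: 0.994
grasp_force: 0.0
```

```bash
python3 -c "
from h import *
to([.499,-.236,.13],93.3)"
```

```text
turn [ 0.0013 -0.0001  0.0004] shift cm [-26.03   7.49  11.88] at [0.409  0.0195 0.2488] F [1.4 0.5 0.4] gap 0.994 g 0.0 t 4.1
```

>>> drive_tool --rows '[[[0, 0, 0], [-26.0, 7.5, 11.5], 8.5], [[0, 0, 0], [-26.0, 7.5, 11.5], 8.5], [[0, 0, 0], [-26.0, 7.5, 11.5], 8.5], [[0, 0, 0], [-26.0, 7.5, 11.5], 8.5], [[0, 0, 0], [-26.0, 7.5, 11.5], 8.5], [[0, 0, 0], [-26.0, 7.5, 11.5], 8.5], [[0, 0, 0], [-26.0, 7.5, 11.5], 8.5], [[0, 0, 0], [-26.0, 7.5, 11.5], 8.5], [[0, 0, 0], [-26.0, 7.5, 11.5], 8.5], [[0, 0, 0], [-26.0, 7.5, 11.5], 8.5]]'

```text
time: 5.1
ee_pos: [0.4985, -0.2326, 0.134]
orientation: [0.686, 0.728, 0.0, 0.0]
contact_force: [0.4, -0.1, -0.1]
finger_gap: 0.993
grasp_force: 0.0
```

```bash
python3 - <<'E'
from h import *
to([.499,-.236,.032],93.3)
a,b=optics.capture("scene"),optics.capture("top")
T=[.499,-.236,.032]
print(pix(a,T),pix(b,T))
o=[]
for p in(a,b):
    u,v=map(int,pix(p,[.49,-.2,.04])); o.append(cv2.resize(p["image"][v-45:v+45,u-60:u+60],(400,300),interpolation=cv2.INTER_CUBIC)); print(u,v)
cv2.imwrite("pics/g1.png",np.hstack(o)[:,:,::-1])
E
```

```text
turn [0.0006 0.0002 0.0016] shift cm [-0.34  0.02 10.2 ] at [ 0.4985 -0.2326  0.134 ] F [ 0.4 -0.1 -0.1] gap 0.993 g 0.0 t 5.1
(np.float64(241.53539731358242), np.float64(169.2361758637393)) (np.float64(395.22727074001114), np.float64(217.78409681405665))
254 168
384 220
```

View pics/g1.png

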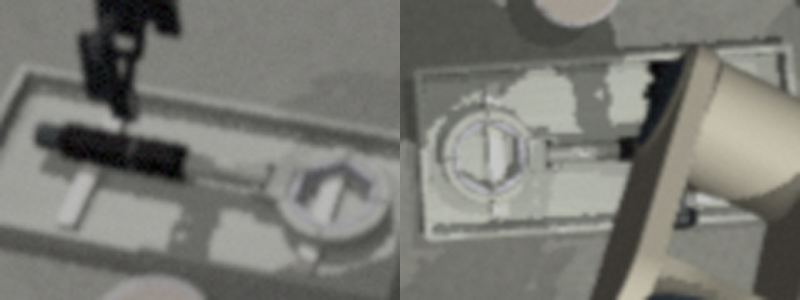

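The left half shows the fingers straddling above the grip, and the right half is occluded by the arm. I'll descend.

>>> drive_tool --rows '[[[0, 0, 0], [0, 0, 3], 8.5], [[0, 0, 0], [0, 0, 5.5], 8.5], [[0, 0, 0], [0, 0, 7.5], 8.5], [[0, 0, 0], [0, 0, 9], 8.5], [[0, 0, 0], [0, 0, 10], 8.5], [[0, 0, 0], [0, 0, 10.7], 8.5], [[0, 0, 0], [0, 0, 10.7], 8.5]]'

```text
time: 5.9
ee_pos: [0.4984, -0.2334, 0.0259]
orientation: [0.686, 0.727, -0.0, -0.0]
contact_force: [-0.1, 0.5, -0.6]
finger_gap: 0.995
grasp_force: 0.0
```

>>> drive_tool --rows '[[[0, 0, 0], [0, 0, 0], 5.5], [[0, 0, 0], [0, 0, 0], 4], [[0, 0, 0], [0, 0, 0], 3], [[0, 0, 0], [0, 0, 0], 2.6], [[0, 0, 0], [0, 0, 0], 2.2], [[0, 0, 0], [0, 0, 0], 1.5], [[0, 0, 0], [0, 0, 0], 1.5], [[0, 0, 0], [0, 0, 0], 1.5], [[0, 0, 0], [0, 0, 0], 1.5]]'

```text
time: 6.8
ee_pos: [0.4986, -0.2337, 0.0268]
orientation: [0.686, 0.728, -0.0, 0.0]
contact_force: [-2.3, 0.1, 6.0]
finger_gap: 0.269
grasp_force: 58.3
```

```bash
python3 -c "
from h import *
to([.499,-.236,.032],93.3);st()"
```

```text
turn [0.0001 0.0003 0.001 ] shift cm [-0.23  0.03 -0.52] at [ 0.4986 -0.2337  0.0268] F [-2.3  0.1  6. ] gap 0.269 g 58.334943652153015 t 6.8
{'time': 6.8, 'joint_positions': [-0.4409, 0.5458, 1.9386, -0.0004, 0.657, -0.4992], 'ee_pos': [0.4986, -0.2337, 0.0268], 'orientation': [0.6861, 0.7275, -0.0001, 0.0001], 'contact_force': [-2.3032, 0.0967, 5.9743], 'ft_torque': [0.0436, 0.3631, 0.2379], 'grasp_force': 58.3349, 'finger_gap': 0.2695}
```

>>> drive_tool --rows '[[[0, 0, 0], [0, 0, -1], 1.5], [[0, 0, 0], [0, 0, -2.5], 1.5], [[0, 0, 0], [0, 0, -4.5], 1.5], [[0, 0, 0], [0, 0, -7], 1.5], [[0, 0, 0], [0, 0, -9.5], 1.5], [[0, 0, 0], [0, 0, -12], 1.5], [[0, 0, 0], [0, 0, -13.5], 1.5], [[0, 0, 0], [0, 0, -14.0], 1.5], [[0, 0, 0], [0, 0, -14.0], 1.5]]'

```text
time: 7.7
ee_pos: [0.4987, -0.2337, 0.1674]
orientation: [0.686, 0.727, 0.0, 0.001]
contact_force: [-0.3, 0.2, -4.9]
finger_gap: 0.273
grasp_force: 59.5
```

```bash
python3 -c "
from h import *
h=np.radians(122.4);c=np.array([.596,.229]);X=c-.144*np.array([np.cos(h),np.sin(h)])
to([*X,.167],122.4);st()"
```

```text
turn [ 0.0012  0.0011 -0.5075] shift cm [33.04 19.39  0.04] at [ 0.4987 -0.2337  0.1674] F [-0.3  0.2 -4.9] gap 0.273 g 59.456777572631836 t 7.7
{'time': 7.7, 'joint_positions': [-0.4409, 0.3316, 1.8682, -0.0, 0.9402, -0.4989], 'ee_pos': [0.4987, -0.2337, 0.1674], 'orientation': [0.6863, 0.7273, 0.0002, 0.0008], 'contact_force': [-0.323, 0.2335, -4.8921], 'ft_torque': [-0.1798, -0.0158, -0.0267], 'grasp_force': 59.4568, 'finger_gap': 0.273}
```

>>> drive_tool --rows '[[[0, 0, -0.02], [1, 0.6, 0], 1.5], [[0, 0, -0.07], [4, 2.4, 0], 1.5], [[0, 0, -0.13], [8, 4.7, 0], 1.5], [[0, 0, -0.19], [12, 7, 0], 1.5], [[0, 0, -0.25], [16, 9.4, 0], 1.5], [[0, 0, -0.31], [20, 11.7, 0], 1.5], [[0, 0, -0.37], [24, 14.1, 0], 1.5], [[0, 0, -0.42], [27.5, 16.2, 0], 1.5], [[0, 0, -0.47], [30.5, 17.9, 0], 1.5], [[0, 0, -0.5], [32.4, 19, 0], 1.5], [[0, 0, -0.508], [33, 19.4, 0], 1.5], [[0, 0, -0.508], [33, 19.4, 0], 1.5]]'

```text
time: 8.9
ee_pos: [0.6727, 0.1077, 0.1652]
orientation: [0.481, 0.877, -0.001, -0.001]
contact_force: [0.6, -0.1, -4.8]
finger_gap: 0.269
grasp_force: 59.6
```

>>> drive_tool --rows '[[[0, 0, 0], [0, 0, 0], 1.5], [[0, 0, 0], [0, 0, 0], 1.5]]'

```text
time: 9.1
ee_pos: [0.6725, 0.1057, 0.1661]
orientation: [0.482, 0.876, -0.0, -0.0]
contact_force: [0.5, -0.8, -5.1]
finger_gap: 0.269
grasp_force: 59.6
```

```bash
python3 - <<'E'
from h import *
h=np.radians(122.4);c=np.array([.596,.229]);X=c-.144*np.array([np.cos(h),np.sin(h)])
to([*X,.167],122.4)
a,b=optics.capture("scene"),optics.capture("top")
o=[]
for p in(a,b):
    for n in("socket","wrench","cap_seat"):
        for d in optics.landmark_of(p,n)[:3]: print(n,round(d["score"],2),np.round(w(p,d["position"]),4))
    g=np.linspace(-.075,.075,400);z=.167
    M=np.array([pix(p,[.596+i,.229+j,z]) for j in g[::-1] for i in g]).reshape(400,400,2).astype(np.float32)
    o.append(cv2.remap(p["image"],M[...,0],M[...,1],cv2.INTER_CUBIC))
cv2.imwrite("pics/r1.png",np.hstack(o)[:,:,::-1])
E
```

```text
turn [-0.001  -0.0001 -0.0011] shift cm [ 0.11  0.15 -0.09] at [0.6725 0.1057 0.1661] F [ 0.5 -0.8 -5.1] gap 0.269 g 59.57385957241058 t 9.1
socket 0.72 [0.5982 0.2337 0.1537]
wrench 0.63 [0.6915 0.0833 0.1481]
cap_seat 0.83 [0.5194 0.4735 0.0498]
cap_seat 0.72 [0.6001 0.236  0.0705]
cap_seat 0.65 [0.3029 0.2033 0.0875]
socket 0.47 [0.593  0.2243 0.1523]
wrench 0.41 [ 0.5002 -0.209  -0.0011]
cap_seat 0.52 [0.5907 0.2273 0.0638]
cap_seat 0.5 [0.517  0.4664 0.0533]
```

View pics/r1.png

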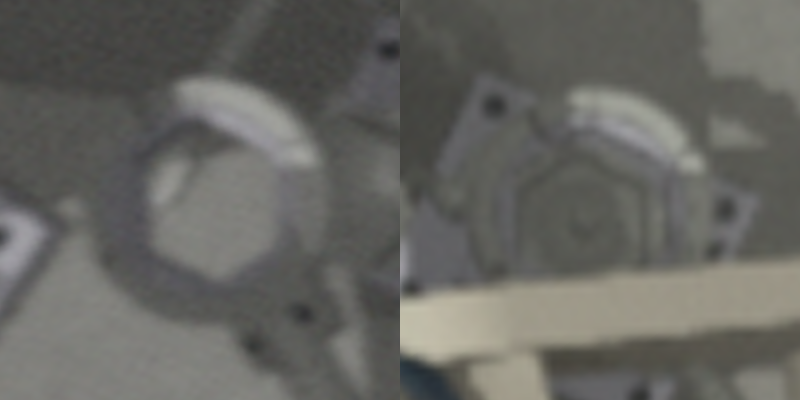

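The left (scene) half shows the ring centred near (210,200). The right (top) half shows the cap's hexagon inside the ring, with the ring a few mm toward -x/-y. I'll correct by about (+1.5,+2.5) mm and descend.

>>> drive_tool --rows '[[[0, 0, 0], [0.13, 0.26, 1], 1.5], [[0, 0, 0], [0.13, 0.26, 3], 1.5], [[0, 0, 0], [0.13, 0.26, 4.5], 1.5], [[0, 0, 0], [0.13, 0.26, 5.5], 1.5], [[0, 0, 0], [0.13, 0.26, 6.2], 1.5], [[0, 0, 0], [0.13, 0.26, 6.3], 1.5], [[0, 0, 0], [0.13, 0.26, 6.3], 1.5]]'

```text
time: 10.2
ee_pos: [0.6748, 0.1096, 0.1034]
orientation: [0.482, 0.876, 0.0, 0.0]
contact_force: [0.3, 0.2, -3.6]
finger_gap: 0.27
grasp_force: 59.5
```

```bash
python3 - <<'E'
from h import *
to([.674,.1085,.0838],122.4)
a,b=optics.capture("scene"),optics.capture("top")
for p in(a,b):
    for n in("socket","cap_seat"):
        for d in optics.landmark_of(p,n)[:3]: print(n,round(d["score"],2),np.round(w(p,d["position"]),4))
g=np.linspace(-.06,.06,480);o=[]
for p,z in((a,.11),(b,.11)):
    M=np.array([pix(p,[.597+i,.231+j,z]) for j in g[::-1] for i in g]).reshape(480,480,2).astype(np.float32)
    o.append(cv2.resize(cv2.remap(p["image"],M[...,0],M[...,1],cv2.INTER_CUBIC),(400,400)))
cv2.imwrite("pics/r2.png",np.hstack(o)[:,:,::-1])
E
```

```text
turn [0.0002 0.0001 0.0005] shift cm [-0.05 -0.12  1.96] at [0.6748 0.1096 0.1034] F [ 0.3  0.2 -3.6] gap 0.27 g 59.50140416622162 t 10.2
socket 0.58 [0.6003 0.2337 0.0916]
socket 0.16 [ 0.6627  0.4186 -0.0008]
cap_seat 0.67 [0.3007 0.2025 0.0884]
cap_seat 0.62 [0.5954 0.2362 0.0676]
cap_seat 0.53 [0.5202 0.4715 0.0494]
socket 0.38 [6.826e-01 1.485e-01 5.000e-04]
cap_seat 0.85 [0.5907 0.2294 0.0654]
cap_seat 0.68 [0.5165 0.4717 0.052 ]
cap_seat 0.61 [0.3036 0.1968 0.0923]
```

View pics/r2.png

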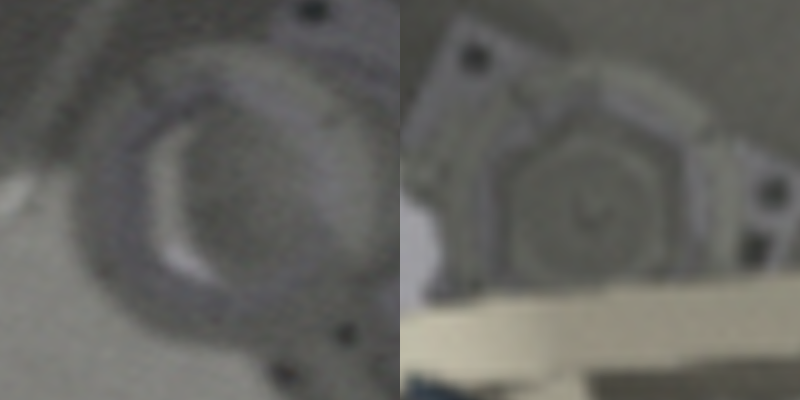

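The right half shows the hole's flats (500, 685) centred about the cap's hexagon (515, 665), with the vertices aligned near (595,110). I'll lower slowly.

>>> drive_tool --rows '[[[0, 0, 0], [0, 0, 0.4], 1.5], [[0, 0, 0], [0, 0, 0.7], 1.5], [[0, 0, 0], [0, 0, 0.9], 1.5], [[0, 0, 0], [0, 0, 0.9], 1.5]]'

```text
time: 10.9
ee_pos: [0.6743, 0.1095, 0.0937]
orientation: [0.482, 0.876, -0.0, -0.0]
contact_force: [-0.2, 0.3, -4.9]
finger_gap: 0.267
grasp_force: 59.6
```

>>> drive_tool --rows '[[[0, 0, 0], [0, 0, 0.2], 1.5], [[0, 0, 0], [0, 0, 0.4], 1.5], [[0, 0, 0], [0, 0, 0.4], 1.5]]'

```text
time: 11.2
ee_pos: [0.6744, 0.1096, 0.0899]
orientation: [0.482, 0.876, -0.0, -0.0]
contact_force: [-0.2, -0.3, -3.7]
finger_gap: 0.272
grasp_force: 59.6
```

>>> drive_tool --rows '[[[0, 0, 0], [0, 0, 0.2], 1.5], [[0, 0, 0], [0, 0, 0.4], 1.5], [[0, 0, 0], [0, 0, 0.5], 1.5], [[0, 0, 0], [0, 0, 0.5], 1.5]]'

```text
time: 11.6
ee_pos: [0.6744, 0.1095, 0.085]
orientation: [0.482, 0.876, -0.0, -0.0]
contact_force: [-0.3, 0.1, -3.2]
finger_gap: 0.269
grasp_force: 59.6
```

```bash
python3 -c "
from h import *
st()"
```

```text
{'time': 11.6, 'joint_positions': [0.1588, 0.6138, 1.6126, 0.0, 0.9157, -0.4072], 'ee_pos': [0.6744, 0.1095, 0.085], 'orientation': [0.4815, 0.8764, -0.0001, -0.0002], 'contact_force': [-0.3243, 0.1107, -3.1713], 'ft_torque': [-0.1196, -0.0945, 0.0338], 'grasp_force': 59.5627, 'finger_gap': 0.2685}
```

>>> drive_tool --rows '[[[0, 0, 0], [0, 0, 0.1], 1.5], [[0, 0, 0], [0, 0, 0.1], 1.5], [[0, 0, 0], [0, 0, 0.1], 1.5]]'

```text
time: 11.9
ee_pos: [0.6746, 0.1096, 0.0843]
orientation: [0.482, 0.876, 0.0, 0.0]
contact_force: [0.1, -0.3, -5.3]
finger_gap: 0.275
grasp_force: 59.6
```

```bash
cat > arc.py <<'E'
# shifts (tool frame now) to turn clockwise about ring centre at +L along tool x
from h import *
import sys
a0=float(sys.argv[1]);n=int(sys.argv[2]);da=float(sys.argv[3]);L=14.4
for i in range(1,n+1):
    t=a0+da*i  # rad clockwise = + about tool z
    print(round(t,3),np.round([L-L*np.cos(t),-L*np.sin(t)],2))
E
python3 arc.py 0 16 .05; python3 -c "
from h import *
st()"
```

```text
0.05 [ 0.02 -0.72]
0.1 [ 0.07 -1.44]
0.15 [ 0.16 -2.15]
0.2 [ 0.29 -2.86]
0.25 [ 0.45 -3.56]
0.3 [ 0.64 -4.26]
0.35 [ 0.87 -4.94]
0.4 [ 1.14 -5.61]
0.45 [ 1.43 -6.26]
0.5 [ 1.76 -6.9 ]
0.55 [ 2.12 -7.53]
0.6 [ 2.52 -8.13]
0.65 [ 2.94 -8.71]
0.7 [ 3.39 -9.28]
0.75 [ 3.86 -9.82]
0.8 [  4.37 -10.33]
{'time': 11.9, 'joint_positions': [0.1588, 0.6147, 1.6127, -0.0, 0.9141, -0.4072], 'ee_pos': [0.6746, 0.1096, 0.0843], 'orientation': [0.4815, 0.8764, 0.0, 0.0], 'contact_force': [0.1361, -0.2996, -5.3196], 'ft_torque': [-0.1376, -0.0846, 0.0353], 'grasp_force': 59.5636, 'finger_gap': 0.2751}
```

>>> drive_tool --rows '[[[0, 0, 0], [0, 0, 0.1], 1.5], [[0, 0, 0], [0, 0, 0.15], 1.5], [[0, 0, 0], [0, 0, 0.15], 1.5]]'

```text
time: 12.2
ee_pos: [0.6748, 0.1097, 0.0832]
orientation: [0.482, 0.876, 0.0, 0.0]
contact_force: [-0.7, -0.8, -0.6]
finger_gap: 0.272
grasp_force: 60.1
```

```bash
python3 -c "
from h import *
st()"
```

```text
{'time': 12.2, 'joint_positions': [0.1588, 0.6162, 1.613, 0.0002, 0.9118, -0.4072], 'ee_pos': [0.6748, 0.1097, 0.0832], 'orientation': [0.4816, 0.8764, 0.0002, 0.0001], 'contact_force': [-0.6564, -0.7958, -0.6252], 'ft_torque': [0.2477, 0.2769, 0.048], 'grasp_force': 60.1439, 'finger_gap': 0.2715}
```

The ring is seated: the force and moment transferred at z = 0.083, so the underside is at 70 mm. Now I'll turn clockwise on the arc.

>>> drive_tool --rows '[[[0, 0, 0.05], [0.02, -0.72, 0], 1.5], [[0, 0, 0.1], [0.07, -1.44, 0], 1.5], [[0, 0, 0.15], [0.16, -2.15, 0], 1.5], [[0, 0, 0.2], [0.29, -2.86, 0], 1.5], [[0, 0, 0.2], [0.29, -2.86, 0], 1.5]]'

```text
time: 12.7
ee_pos: [0.6491, 0.0964, 0.0834]
orientation: [0.567, 0.824, 0.0, 0.001]
contact_force: [1.5, -1.2, 0.4]
finger_gap: 0.266
grasp_force: 60.1
```

```bash
cat >> h.py <<'E'
def tq():
    "force in tool axes, moment about ring axis (+ = resisting clockwise)"
    s=robot.observe();R=Ro.from_quat(s["orientation"]);F=R.inv().apply(s["contact_force"]);M=R.inv().apply(s["ft_torque"])
    X=R.apply([1,0,0]);print("h",round(np.degrees(np.arctan2(X[1],X[0])),2),"pos",np.round(s["ee_pos"],4),"Ftool",np.round(F,1),"Mtool",np.round(M,2),"T",round(.144*F[1]-M[2],2),"ring",np.round(s["ee_pos"]+.144*X,4),"t",s["time"])
E
python3 -c "
from h import *
tq()"; python3 arc.py 0 4 .04
```

```text
h 110.9 pos [0.6491 0.0964 0.0834] Ftool [-1.6  1.  -0.4] Mtool [-0.09  0.14  0.  ] T 0.15 ring [0.5978 0.231  0.0833] t 12.7
0.04 [ 0.01 -0.58]
0.08 [ 0.05 -1.15]
0.12 [ 0.1  -1.72]
0.16 [ 0.18 -2.29]
```

>>> drive_tool --rows '[[[0, 0, 0.04], [0.01, -0.58, 0], 1.5], [[0, 0, 0.08], [0.05, -1.15, 0], 1.5], [[0, 0, 0.08], [0.05, -1.15, 0], 1.5]]'

```text
time: 13.0
ee_pos: [0.6386, 0.0928, 0.0833]
orientation: [0.599, 0.801, 0.0, 0.001]
contact_force: [1.4, -2.7, -0.4]
finger_gap: 0.269
grasp_force: 60.2
```

```bash
python3 -c "
from h import *
tq()"
```

```text
h 106.42 pos [0.6386 0.0928 0.0833] Ftool [-2.9  0.6  0.4] Mtool [-0.14 -0.09 -0.01] T 0.09 ring [0.5979 0.231  0.0832] t 13.0
```

>>> drive_tool --rows '[[[0, 0, 0.02], [0, -0.29, 0], 1.5], [[0, 0, 0.04], [0.01, -0.58, 0], 1.5], [[0, 0, 0.04], [0.01, -0.58, 0], 1.5]]'

```text
time: 13.3
ee_pos: [0.6328, 0.0912, 0.0831]
orientation: [0.615, 0.788, 0.0, 0.0]
contact_force: [2.6, -4.2, 1.4]
finger_gap: 0.271
grasp_force: 60.4
```

```bash
python3 -c "
from h import *
tq()"
```

```text
h 104.04 pos [0.6328 0.0912 0.0831] Ftool [-4.7  1.5 -1.4] Mtool [-0.21 -0.35  0.02] T 0.19 ring [0.5978 0.2309 0.083 ] t 13.3
```

>>> drive_tool --rows '[[[0, 0, 0.02], [-0.08, -0.29, 0], 1.5], [[0, 0, 0.04], [-0.1, -0.58, 0], 1.5], [[0, 0, 0.04], [-0.1, -0.58, 0], 1.5]]'

```text
time: 13.6
ee_pos: [0.6269, 0.0896, 0.0829]
orientation: [0.631, 0.776, 0.0, -0.0]
contact_force: [1.7, 2.7, 0.9]
finger_gap: 0.269
grasp_force: 60.3
```

```bash
python3 -c "
from h import *
tq()"
```

```text
h 101.71 pos [0.6269 0.0896 0.0829] Ftool [ 2.3  2.2 -0.9] Mtool [-0.4   0.73  0.15] T 0.17 ring [0.5976 0.2306 0.083 ] t 13.6
```

>>> drive_tool --rows '[[[0, 0, 0.02], [0, -0.29, 0], 1.5], [[0, 0, 0.04], [0, -0.58, 0], 1.5], [[0, 0, 0.04], [0, -0.58, 0], 1.5]]'

```text
time: 13.9
ee_pos: [0.6211, 0.0885, 0.0829]
orientation: [0.647, 0.763, 0.0, -0.0]
contact_force: [3.2, 4.8, 1.2]
finger_gap: 0.271
grasp_force: 60.2
```

```bash
python3 -c "
from h import *
tq()"
```

```text
h 99.4 pos [0.6211 0.0885 0.0829] Ftool [ 4.3  3.9 -1.2] Mtool [-0.45  1.23  0.23] T 0.34 ring [0.5976 0.2305 0.083 ] t 13.9
```

>>> drive_tool --rows '[[[0, 0, 0.02], [0.05, -0.29, 0], 1.5], [[0, 0, 0.04], [0.07, -0.58, 0], 1.5], [[0, 0, 0.04], [0.07, -0.58, 0], 1.5]]'

```text
time: 14.2
ee_pos: [0.6154, 0.0877, 0.0829]
orientation: [0.662, 0.75, 0.0, 0.0]
contact_force: [2.8, 3.0, 0.7]
finger_gap: 0.27
grasp_force: 60.3
```

```bash
python3 -c "
from h import *
tq()"
```

```text
h 97.13 pos [0.6154 0.0877 0.0829] Ftool [ 2.6  3.2 -0.7] Mtool [-0.52  0.83  0.33] T 0.13 ring [0.5975 0.2306 0.083 ] t 14.2
```

>>> drive_tool --rows '[[[0, 0, 0.02], [0, -0.29, 0], 1.5], [[0, 0, 0.04], [0.01, -0.58, 0], 1.5], [[0, 0, 0.04], [0.01, -0.58, 0], 1.5]]'

```text
time: 14.5
ee_pos: [0.6093, 0.0869, 0.0828]
orientation: [0.676, 0.736, -0.0, -0.0]
contact_force: [1.9, 2.3, 1.3]
finger_gap: 0.269
grasp_force: 60.2
```

```bash
python3 -c "
from h import *
tq()"
```

```text
h 94.86 pos [0.6093 0.0869 0.0828] Ftool [ 2.2  2.  -1.3] Mtool [-0.55  0.8   0.26] T 0.03 ring [0.5971 0.2304 0.0828] t 14.5
```

>>> drive_tool --rows '[[[0, 0, 0.02], [0, -0.29, 0], 1.5], [[0, 0, 0.04], [0.01, -0.58, 0], 1.5], [[0, 0, 0.04], [0.01, -0.58, 0], 1.5]]'

```text
time: 14.8
ee_pos: [0.6035, 0.0865, 0.0828]
orientation: [0.691, 0.723, -0.0, -0.0]
contact_force: [2.6, 2.2, 1.0]
finger_gap: 0.273
grasp_force: 60.2
```

```bash
python3 -c "
from h import *
tq()"
```

```text
h 92.57 pos [0.6035 0.0865 0.0828] Ftool [ 2.1  2.7 -1. ] Mtool [-0.43  0.79  0.18] T 0.2 ring [0.5971 0.2304 0.0827] t 14.8
```

>>> drive_tool --rows '[[[0, 0, 0.02], [0, -0.29, 0], 1.5], [[0, 0, 0.04], [0.01, -0.58, 0], 1.5], [[0, 0, 0.04], [0.01, -0.58, 0], 1.5]]'

```text
time: 15.1
ee_pos: [0.5978, 0.0864, 0.0828]
orientation: [0.705, 0.709, -0.0, -0.0]
contact_force: [2.9, 1.8, 0.2]
finger_gap: 0.268
grasp_force: 60.2
```

```bash
python3 -c "
from h import *
tq()"
```

```text
h 90.28 pos [0.5978 0.0864 0.0828] Ftool [ 1.8  2.9 -0.2] Mtool [-0.44  0.79  0.16] T 0.26 ring [0.5971 0.2304 0.0828] t 15.1
```

>>> drive_tool --rows '[[[0, 0, 0.02], [0, -0.29, 0], 1.5], [[0, 0, 0.04], [0.01, -0.58, 0], 1.5], [[0, 0, 0.04], [0.01, -0.58, 0], 1.5]]'

```text
time: 15.4
ee_pos: [0.5921, 0.0865, 0.0828]
orientation: [0.719, 0.695, 0.0, 0.0]
contact_force: [3.4, 2.3, 0.1]
finger_gap: 0.265
grasp_force: 60.2
```

```bash
python3 -c "
from h import *
tq()"
```

```text
h 87.99 pos [0.5921 0.0865 0.0828] Ftool [ 2.4  3.3 -0.1] Mtool [-0.4   0.73  0.18] T 0.3 ring [0.5971 0.2304 0.0828] t 15.4
```

>>> drive_tool --rows '[[[0, 0, 0.02], [0, -0.29, 0], 1.5], [[0, 0, 0.04], [0.01, -0.58, 0], 1.5], [[0, 0, 0.04], [0.01, -0.58, 0], 1.5]]'

```text
time: 15.7
ee_pos: [0.5868, 0.0867, 0.0829]
orientation: [0.733, 0.68, 0.0, 0.001]
contact_force: [5.2, 1.3, -0.7]
finger_gap: 0.271
grasp_force: 60.1
```

```bash
python3 -c "
from h import *
tq()"
```

```text
h 85.72 pos [0.5868 0.0867 0.0829] Ftool [1.7 5.1 0.8] Mtool [-0.8   0.54 -0.17] T 0.9 ring [0.5976 0.2303 0.0829] t 15.7
```

Torque is rising, so the cap is near its seat. Smaller steps now.

>>> drive_tool --rows '[[[0, 0, 0.02], [0, -0.29, 0], 1.5], [[0, 0, 0.02], [0, -0.29, 0], 1.5]]'

```text
time: 15.9
ee_pos: [0.5843, 0.0869, 0.083]
orientation: [0.74, 0.673, 0.001, 0.001]
contact_force: [6.7, 0.3, -1.3]
finger_gap: 0.269
grasp_force: 60.2
```

```bash
python3 -c "
from h import *
tq()"
```

```text
h 84.6 pos [0.5843 0.0869 0.083 ] Ftool [0.9 6.6 1.3] Mtool [-0.99  0.4  -0.42] T 1.38 ring [0.5979 0.2302 0.083 ] t 15.9
```

>>> drive_tool --rows '[[[0, 0, 0.02], [0, -0.29, 0], 1.5], [[0, 0, 0.02], [0, -0.29, 0], 1.5]]'

```text
time: 16.1
ee_pos: [0.5818, 0.087, 0.0831]
orientation: [0.746, 0.666, 0.001, 0.001]
contact_force: [7.5, -0.9, -1.3]
finger_gap: 0.273
grasp_force: 60.3
```

```bash
python3 -c "
from h import *
tq()"
```

```text
h 83.49 pos [0.5818 0.087  0.0831] Ftool [-0.   7.6  1.3] Mtool [-1.21  0.32 -0.59] T 1.69 ring [0.5982 0.2301 0.0831] t 16.1
```

>>> drive_tool --rows '[[[0, 0, 0.02], [0, -0.29, 0], 1.5], [[0, 0, 0.02], [0, -0.29, 0], 1.5]]'

```text
time: 16.3
ee_pos: [0.5789, 0.0874, 0.0831]
orientation: [0.753, 0.658, 0.001, 0.001]
contact_force: [7.2, -0.8, -1.3]
finger_gap: 0.273
grasp_force: 60.3
```

```bash
python3 -c "
from h import *
tq()"
```

```text
h 82.34 pos [0.5789 0.0874 0.0831] Ftool [0.1 7.2 1.3] Mtool [-1.19  0.28 -0.58] T 1.62 ring [0.5981 0.2301 0.0831] t 16.3
```

>>> drive_tool --rows '[[[0, 0, 0.02], [0, -0.29, 0], 1.5], [[0, 0, 0.02], [0, -0.29, 0], 1.5]]'

```text
time: 16.5
ee_pos: [0.576, 0.0878, 0.0831]
orientation: [0.759, 0.651, 0.001, 0.001]
contact_force: [7.5, -0.6, -1.6]
finger_gap: 0.273
grasp_force: 60.3
```

```bash
python3 -c "
from h import *
tq()"
```

```text
h 81.19 pos [0.576  0.0878 0.0831] Ftool [0.6 7.5 1.6] Mtool [-1.19  0.33 -0.63] T 1.71 ring [0.5981 0.2301 0.0831] t 16.5
```

>>> drive_tool --rows '[[[0, 0, 0.02], [0, -0.29, 0], 1.5], [[0, 0, 0.02], [0, -0.29, 0], 1.5]]'

```text
time: 16.7
ee_pos: [0.5731, 0.0882, 0.0831]
orientation: [0.766, 0.643, 0.001, 0.001]
contact_force: [7.1, -1.6, -0.9]
finger_gap: 0.271
grasp_force: 60.2
```

```bash
python3 -c "
from h import *
tq()"
```

```text
h 80.04 pos [0.5731 0.0882 0.0831] Ftool [-0.3  7.2  0.9] Mtool [-1.08  0.29 -0.52] T 1.56 ring [0.598  0.23   0.0831] t 16.7
```

>>> drive_tool --rows '[[[0, 0, 0.02], [0, -0.29, 0], 1.5], [[0, 0, 0.02], [0, -0.29, 0], 1.5]]'

```text
time: 16.9
ee_pos: [0.5702, 0.0887, 0.0831]
orientation: [0.772, 0.635, 0.001, 0.001]
contact_force: [7.2, -0.1, -0.7]
finger_gap: 0.273
grasp_force: 60.2
```

```bash
python3 -c "
from h import *
tq()"
```

```text
h 78.89 pos [0.5702 0.0887 0.0831] Ftool [1.3 7.1 0.8] Mtool [-1.15  0.4  -0.43] T 1.45 ring [0.598  0.23   0.0831] t 16.9
```

Torque peaked near 1.7 N m at a heading of about 83° and is now falling, so the wrench is breaking over (click about 0.08 rad). One small step to be sure, well short of 0.26.

>>> drive_tool --rows '[[[0, 0, 0.02], [0, -0.29, 0], 1.5], [[0, 0, 0.03], [0, -0.43, 0], 1.5]]'

```text
time: 17.1
ee_pos: [0.566, 0.0896, 0.0831]
orientation: [0.782, 0.624, 0.001, 0.001]
contact_force: [6.0, 0.3, -0.5]
finger_gap: 0.274
grasp_force: 60.3
```

```bash
python3 -c "
from h import *
tq()"
```

```text
h 77.16 pos [0.566  0.0896 0.0831] Ftool [1.7 5.8 0.5] Mtool [-1.04  0.52 -0.43] T 1.26 ring [0.5979 0.23   0.0831] t 17.1
```

Clicked: torque fell to 1.26 N m. I'll take the pull off by turning back within the click and play.

```bash
python3 arc.py 0 5 -.04
```

```text
-0.04 [0.01 0.58]
-0.08 [0.05 1.15]
-0.12 [0.1  1.72]
-0.16 [0.18 2.29]
-0.2 [0.29 2.86]
```

>>> drive_tool --rows '[[[0, 0, -0.04], [0.01, 0.58, 0], 1.5], [[0, 0, -0.08], [0.05, 1.15, 0], 1.5], [[0, 0, -0.12], [0.1, 1.72, 0], 1.5], [[0, 0, -0.12], [0.1, 1.72, 0], 1.5]]'

```text
time: 17.5
ee_pos: [0.5834, 0.0869, 0.083]
orientation: [0.742, 0.67, 0.001, 0.001]
contact_force: [6.3, 2.6, -0.5]
finger_gap: 0.268
grasp_force: 60.2
```

```bash
python3 -c "
from h import *
tq()"
```

```text
h 84.16 pos [0.5834 0.0869 0.083 ] Ftool [3.3 6.  0.5] Mtool [-1.01  0.58 -0.42] T 1.28 ring [0.598  0.2302 0.083 ] t 17.5
```

>>> drive_tool --rows '[[[0, 0, -0.02], [0.02, 0.29, 0], 1.5], [[0, 0, -0.05], [0.04, 0.72, 0], 1.5], [[0, 0, -0.05], [0.04, 0.72, 0], 1.5]]'

```text
time: 17.8
ee_pos: [0.5897, 0.0866, 0.0828]
orientation: [0.726, 0.688, 0.0, 0.0]
contact_force: [3.6, 1.9, 0.4]
finger_gap: 0.272
grasp_force: 60.2
```

```bash
python3 -c "
from h import *
tq()"
```

```text
h 86.92 pos [0.5897 0.0866 0.0828] Ftool [ 2.1  3.5 -0.4] Mtool [-0.64  0.62  0.07] T 0.44 ring [0.5974 0.2304 0.0828] t 17.8
```

>>> drive_tool --rows '[[[0, 0, -0.02], [0.02, 0.29, 0], 1.5], [[0, 0, -0.03], [0.04, 0.43, 0], 1.5], [[0, 0, -0.03], [0.04, 0.43, 0], 1.5]]'

```text
time: 18.1
ee_pos: [0.5935, 0.0865, 0.0827]
orientation: [0.716, 0.699, -0.0, -0.0]
contact_force: [2.5, -1.2, 0.9]
finger_gap: 0.271
grasp_force: 60.3
```

```bash
python3 -c "
from h import *
tq()"
```

```text
h 88.62 pos [0.5935 0.0865 0.0827] Ftool [-1.1  2.5 -0.9] Mtool [-0.51  0.31  0.39] T -0.03 ring [0.597  0.2305 0.0827] t 18.1
```

>>> drive_tool --rows '[[[0, 0, 0], [0, 0.08, 0], 1.5], [[0, 0, 0], [0, 0.1, 0], 1.5], [[0, 0, 0], [0, 0.1, 0], 1.5]]'

```text
time: 18.4
ee_pos: [0.594, 0.0866, 0.0826]
orientation: [0.715, 0.699, -0.001, -0.0]
contact_force: [0.1, -1.8, 1.1]
finger_gap: 0.267
grasp_force: 60.4
```

```bash
python3 -c "
from h import *
tq()"
```

```text
h 88.63 pos [0.594  0.0866 0.0826] Ftool [-1.8  0.1 -1.1] Mtool [-0.21  0.25  0.03] T -0.01 ring [0.5974 0.2305 0.0826] t 18.4
```

Unloaded, so I'll lift straight off.

>>> drive_tool --rows '[[[0, 0, 0], [-0.04, 0, -0.3], 1.5], [[0, 0, 0], [-0.04, 0, -0.7], 1.5], [[0, 0, 0], [-0.04, 0, -1.2], 1.5], [[0, 0, 0], [-0.04, 0, -1.8], 1.5]]'

```text
time: 18.8
ee_pos: [0.5937, 0.0861, 0.1007]
orientation: [0.715, 0.699, -0.001, -0.0]
contact_force: [1.1, 0.2, -4.8]
finger_gap: 0.265
grasp_force: 59.5
```

```bash
python3 -c "
from h import *
tq()"
```

```text
h 88.66 pos [0.5937 0.0861 0.1007] Ftool [0.2 1.1 4.8] Mtool [ 0.   -0.17  0.07] T 0.09 ring [0.597  0.2301 0.1006] t 18.8
```

>>> drive_tool --rows '[[[0, 0, 0], [0, 0, -1], 1.5], [[0, 0, 0], [0, 0, -2.5], 1.5], [[0, 0, 0], [0, 0, -4.5], 1.5], [[0, 0, 0], [0, 0, -6], 1.5], [[0, 0, 0], [0, 0, -7], 1.5], [[0, 0, 0], [0, 0, -7], 1.5]]'

```text
time: 19.4
ee_pos: [0.5955, 0.0865, 0.1728]
orientation: [0.716, 0.699, 0.001, 0.001]
contact_force: [0.2, 0.2, -4.8]
finger_gap: 0.269
grasp_force: 59.6
```

```bash
python3 -c "
from h import *
tq();to([.4986,-.2337,.170],93.35)"
```

```text
h 88.62 pos [0.5955 0.0865 0.1728] Ftool [0.2 0.2 4.8] Mtool [-0.03 -0.16  0.1 ] T -0.07 ring [0.599  0.2304 0.1728] t 19.4
turn [ 0.003  -0.0004 -0.0825] shift cm [-32.24  -8.92   0.23] at [0.5955 0.0865 0.1728] F [ 0.2  0.2 -4.8] gap 0.269 g 59.5730459690094 t 19.4
```

>>> drive_tool --rows '[[[0, 0, -0.01], [-1, -0.3, 0], 1.5], [[0, 0, -0.02], [-4, -1.1, 0], 1.5], [[0, 0, -0.03], [-7.5, -2.1, 0], 1.5], [[0, 0, -0.04], [-11, -3, 0], 1.5], [[0, 0, -0.05], [-14.5, -4, 0], 1.5], [[0, 0, -0.06], [-18, -5, 0], 1.5], [[0, 0, -0.07], [-21.5, -6, 0], 1.5], [[0, 0, -0.08], [-25, -6.9, 0], 1.5], [[0, 0, -0.0825], [-28, -7.7, 0], 1.5], [[0, 0, -0.0825], [-30.5, -8.4, 0], 1.5], [[0, 0, -0.0825], [-32, -8.9, 0], 1.5], [[0, 0, -0.0825], [-32.2, -8.9, 0], 1.5]]'

```text
time: 20.6
ee_pos: [0.4965, -0.2348, 0.1701]
orientation: [0.687, 0.727, -0.0, -0.001]
contact_force: [0.0, 0.2, -5.1]
finger_gap: 0.269
grasp_force: 59.5
```

>>> drive_tool --rows '[[[0, 0, 0], [0, 0, 2], 1.5], [[0, 0, 0], [0, 0, 5], 1.5], [[0, 0, 0], [0, 0, 8], 1.5], [[0, 0, 0], [0, 0, 10.5], 1.5], [[0, 0, 0], [0, 0, 11.5], 1.5], [[0, 0, 0], [0, 0, 11.5], 1.5]]'

```text
time: 21.2
ee_pos: [0.4971, -0.2324, 0.0545]
orientation: [0.686, 0.728, -0.0, -0.001]
contact_force: [-0.6, 0.1, -3.6]
finger_gap: 0.268
grasp_force: 59.6
```

```bash
python3 - <<'E'
from h import *
tq();to([.4986,-.2337,.0268],93.35)
a,b=optics.capture("scene"),optics.capture("top")
o=[]
for p in(a,b):
    u,v=map(int,pix(p,[.49,-.2,.05])); o.append(cv2.resize(p["image"][v-45:v+45,u-60:u+60],(400,300),interpolation=cv2.INTER_CUBIC))
cv2.imwrite("pics/b1.png",np.hstack(o)[:,:,::-1])
E
```

```text
h 93.39 pos [ 0.4971 -0.2324  0.0545] Ftool [ 0.1 -0.6  3.6] Mtool [-0.01 -0.12 -0.03] T -0.05 ring [ 0.4885 -0.0886  0.0547] t 21.2
turn [-0.0027 -0.0016  0.0007] shift cm [-0.15  0.15  2.77] at [ 0.4971 -0.2324  0.0545] F [-0.6  0.1 -3.6] gap 0.268 g 59.57243084907532 t 21.2
```

View pics/b1.png

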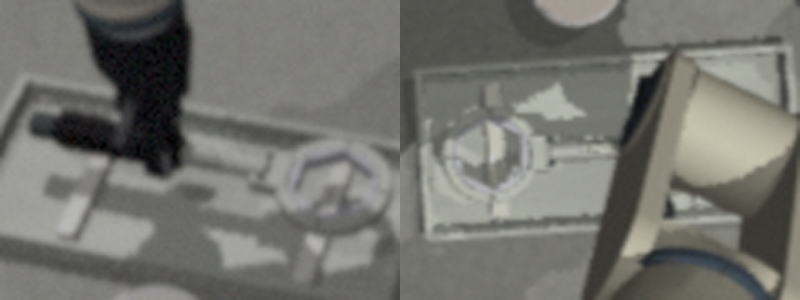

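The wrench hangs level over the tray, with the ring over its rib at (490,155) on the right, as at the start. I'll lower gently.

>>> drive_tool --rows '[[[0, 0, 0], [-0.1, 0.15, 1], 1.5], [[0, 0, 0], [-0.1, 0.15, 1.8], 1.5], [[0, 0, 0], [-0.1, 0.15, 2.3], 1.5], [[0, 0, 0], [-0.1, 0.15, 2.5], 1.5], [[0, 0, 0], [-0.1, 0.15, 2.6], 1.5], [[0, 0, 0], [-0.1, 0.15, 2.6], 1.5]]'

```text
time: 21.9
ee_pos: [0.4994, -0.2344, 0.0297]
orientation: [0.686, 0.727, -0.0, -0.0]
contact_force: [1.0, -1.4, -5.2]
finger_gap: 0.273
grasp_force: 59.6
```

```bash
python3 -c "
from h import *
tq()"
```

```text
h 93.35 pos [ 0.4994 -0.2344  0.0297] Ftool [-1.4  1.   5.2] Mtool [ 0.02 -0.15 -0.03] T 0.17 ring [ 0.491  -0.0906  0.0297] t 21.9
```

>>> drive_tool --rows '[[[0, 0, 0], [0, 0, 0.1], 1.5], [[0, 0, 0], [0, 0, 0.2], 1.5], [[0, 0, 0], [0, 0, 0.3], 1.5], [[0, 0, 0], [0, 0, 0.3], 1.5]]'

```text
time: 22.3
ee_pos: [0.4995, -0.2344, 0.0269]
orientation: [0.686, 0.727, 0.0, 0.0]
contact_force: [-0.6, 0.5, -3.5]
finger_gap: 0.274
grasp_force: 59.7
```

```bash
python3 -c "
from h import *
tq()"
```

```text
h 93.35 pos [ 0.4995 -0.2344  0.0269] Ftool [ 0.5 -0.6  3.5] Mtool [-0.03 -0.22  0.01] T -0.09 ring [ 0.4911 -0.0906  0.0268] t 22.3
```

>>> drive_tool --rows '[[[0, 0, 0], [0, 0, 0.07], 1.5], [[0, 0, 0], [0, 0, 0.12], 1.5], [[0, 0, 0], [0, 0, 0.12], 1.5]]'

```text
time: 22.6
ee_pos: [0.4995, -0.2344, 0.0268]
orientation: [0.686, 0.728, 0.0, 0.0]
contact_force: [-4.8, 2.5, 13.6]
finger_gap: 0.27
grasp_force: 62.1
```

```bash
python3 -c "
from h import *
tq()"
```

```text
h 93.36 pos [ 0.4995 -0.2344  0.0268] Ftool [  2.8  -4.6 -13.6] Mtool [ 0.73  0.16 -0.04] T -0.63 ring [ 0.4911 -0.0906  0.0268] t 22.6
```

It has contact on the ribs. I'll relax slightly and let go.

>>> drive_tool --rows '[[[0, 0, 0], [0, 0, -0.08], 1.5], [[0, 0, 0], [0, 0, -0.08], 2.6], [[0, 0, 0], [0, 0, -0.08], 3.2], [[0, 0, 0], [0, 0, -0.08], 4.5], [[0, 0, 0], [0, 0, -0.08], 6], [[0, 0, 0], [0, 0, -0.08], 7], [[0, 0, 0], [0, 0, -0.08], 7], [[0, 0, 0], [0, 0, -0.08], 7], [[0, 0, 0], [0, 0, -0.08], 7]]'

```text
time: 23.5
ee_pos: [0.4994, -0.2344, 0.0264]
orientation: [0.686, 0.727, -0.0, 0.0]
contact_force: [0.9, -0.6, 0.4]
finger_gap: 0.817
grasp_force: 0.0
```

>>> drive_tool --rows '[[[0, 0, 0], [0, 0, -1], 7], [[0, 0, 0], [0, 0, -3], 7], [[0, 0, 0], [0, 0, -6], 7], [[0, 0, 0], [0, 0, -10], 7], [[0, 0, 0], [0, 0, -15], 7], [[0, 0, 0], [10, -5, -17], 7], [[0, 0, 0], [14, -9, -17], 7], [[0, 0, 0], [14, -13, -17], 7], [[0, 0, 0], [14, -15, -17], 7], [[0, 0, 0], [14, -15, -17], 7]]'

```text
time: 24.5
ee_pos: [0.3367, -0.1014, 0.1963]
orientation: [0.686, 0.728, -0.001, -0.001]
contact_force: [0.6, 0.3, 0.9]
finger_gap: 0.821
grasp_force: 0.0
```

```bash
python3 - <<'E'
from h import *
st()
a,b=optics.capture("scene"),optics.capture("top")
for p in(a,b):
    for n in("wrench","socket","cap_seat","spanner","membrane_tin","small_holder"):
        for d in optics.landmark_of(p,n)[:1]: print(n,round(d["score"],2),np.round(w(p,d["position"]),4))
s=cv2.resize(a["image"][110:330,120:560],(400,200));t=cv2.resize(b["image"][90:310,150:500],(400,251))
g=np.linspace(-.05,.05,250)
M=np.array([pix(b,[.596+i,.230+j,.08]) for j in g[::-1] for i in g]).reshape(250,250,2).astype(np.float32)
c=np.zeros((460,660,3),np.uint8);c[:200,:400]=s;c[205:456,:400]=t;c[:250,405:655]=cv2.remap(b["image"],M[...,0],M[...,1],cv2.INTER_CUBIC)
cv2.imwrite("pics/end.png",c[:,:,::-1])
E
```

```text
{'time': 24.5, 'joint_positions': [-0.2968, -0.0193, 2.2243, 0.0, 0.9394, -0.3562], 'ee_pos': [0.3367, -0.1014, 0.1963], 'orientation': [0.6858, 0.7278, -0.0006, -0.0013], 'contact_force': [0.6369, 0.2847, 0.8963], 'ft_torque': [-0.065, -0.0094, -0.0054], 'grasp_force': 0.0, 'finger_gap': 0.8211}
socket 0.45 [ 0.4947 -0.0869  0.0151]
cap_seat 0.83 [0.2994 0.2015 0.0861]
spanner 0.83 [ 4.903e-01  2.878e-01 -3.000e-04]
membrane_tin 0.91 [ 6.786e-01  1.528e-01 -4.000e-04]
small_holder 0.56 [0.7243 0.2376 0.0043]
wrench 0.64 [ 0.4966 -0.2604  0.0147]
socket 0.47 [ 0.4881 -0.0917  0.0129]
cap_seat 0.61 [0.5908 0.2289 0.0644]
spanner 0.49 [ 0.486   0.282  -0.0015]
membrane_tin 0.51 [0.6838 0.1479 0.0026]
small_holder 0.59 [ 0.8006 -0.0077 -0.0051]
```

View pics/end.png

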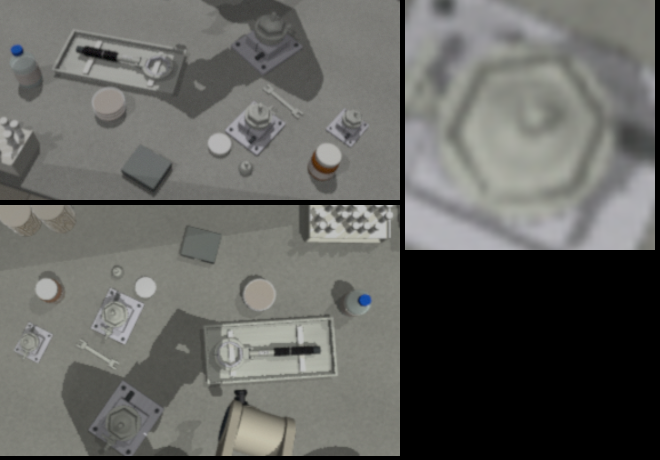

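The end picture shows the wrench lying on the tray ribs and the other things where they were. The cap's hexagon is turned about 35° clockwise, as expected. Handing in.

```bash
python3 -c "
from rig import order
print(order.close_job())"
```

```text
the job is handed in; nothing more can be done
None
```

The cap was tightened until the wrench clicked, with the torque peaking near 1.7 N m and then dropping, and I stopped about 0.12 rad into the break-over, short of the end stop. I lifted the wrench off with no load on the cap and laid it back in the tray, leaving the other things in place, and handed the job in at about 25 s; no verdict came back.

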